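Put the game pieces away under the flap

ROBOT

A 7-joint arm with a two-finger parallel gripper is mounted at the origin on the work surface. World frame = base frame: x ahead of the robot, y to its left, z up, the work surface at z = 0. Lengths are in m, angles in rad, forces in N, time in s.
With the tool pointing down it reaches from about 0.425 to 0.875 m from the base axis. Payload 4.7 kg.
Tool frame: the origin (TCP) lies midway between the tips of the shut fingers; the grasp point (between the pads) lies 19 mm behind it; z points along the fingers, x is the direction in which the jaws open and shut, and the axes are right-handed (so a half turn about z gives the same grasp; the last joint's range is limited). The gripper opens to 87 mm and grips with 3 to 60 N. Pads are 19 mm wide; open, the fingers measure 117 mm over their backs; the gripper's body (75 mm by 190 mm) begins 51 mm behind the grasp point.
Start: joints at [-1.245, 0.321, -0.07, 1.45, 0.023, 1.371, -0.057], TCP at [0.199, 0.619, 0.223] pointing down, gripper open.
Joint ranges: [-2.86, 2.86], [-0.3, 2.09], [-1.38, 1.24], [0.06, 2.45], [-1.56, 4.7], [0.09, 2.05], [-2.69, 2.69]. Speed limits (rad/s): [2.57, 2.57, 3.14, 3.14, 3.14, 3.14, 3.14].

INTERFACE

Orientations are given as a rotation vector (axis times angle).
In Python, from bench import get_state, eyes, ticket gives the robot as it stands.
- The arm moves only by the tool carry_out, never from a script. Its argument "motion" is a list of rows, each a list of 2 entries, a list of its own where there are three numbers: the shift along the world's x, y, z in m, then the turn about the world's z in rad. A call has 1 to 20 rows; each row is the pose to reach, as a shift and turn from the pose commanded when the call began; what a row does not reach only later rows make up. A row lasts 1/10 s, in which the tool goes at most 50 mm and 8.59 degrees, less where a joint would pass 70% of its speed; a pose out of reach is approached as far as the arm can. A call with a gripper value outside its range is refused whole. "grip" is the gripper command: -1 is fully open, 1 is shut, values between are in proportion, set as the call begins (left out, the last holds). The fingers move at their own pace and stop on an object; "squeeze" is the grip in N (left out, the last holds). Time passes only in rows, so rows that repeat a pose let the fingers close. It gives the time, the measured TCP pose, the force and the opening at its end, in the units of the state.
- get_state(): the state, without advancing time (a new reading comes with each control period).
- eyes.get_image(name): name is "scene" or "top"; returns a dict with "pixels" (400x640x3 uint8, blue, green, red), "mtx" (3x3 intrinsics, pixels), "extrinsics" (4x4, takes a point from camera to world coordinates). Camera axes: x right, y down, z forward; pixel columns grow to the right and rows downward; lengths in m; the calibration is good to about 2 mm. A picture is of the moment at which its call begins. There is no depth.
- ticket.close_job(): hands the job in, once; it reports no verdict.
The state is a dict: "time": time; "joint_positions": joint angles; "qd": joint speeds; "joint_torque": joint torques, N m; "position": TCP position; "tool_rot": TCP orientation; "ft_force": force on the tool from outside, world axes, zero at the start; "torque": the same for the moment, N m; "grip_width": opening from 0.0 (shut) to 1.0 (fully open).
Only numpy, scipy, OpenCV 4.12 (cv2) and the standard library are available. Lean on these libraries where they do the work, as an engineer would, in place of code of your own. Each camera call takes 0.05 s, during which the arm holds its last target. There are 200 camera calls.

TASK

Tidy up after games night: set the remote that lies on the game case aside on the unit top, lift the case's hinged flap right up, and put every loose walnut piece lying about into the lower tier, each in the bay that already holds a piece of the same shape. Then fold the flap fully down again and lay the remote back flat on top of it, inside the lip; leave the pieces' mates in their bays and all the other things where they stand.

Things in the scene. Friction and masses are not known exactly. Their poses are not given: they have to be found in the camera images.
- case: low two-tier wooden game case, fixed: 130 mm deep (its x, away from the robot), 338 mm wide (its y, to the robot's left), walls 5 mm, 55 mm high; may be turned a little. Origin: centre of its underside. The top of the shut flap is 47 mm above it and is the floor of the upper tier (120 x 328 mm) inside a lip 8 mm high; the front lip has a 60 mm gap in its middle for the flap's tab
- flap (a joint): the flap that divides the tiers, 5 mm thick: a hinge along the case's far (+x) inner edge, 60 mm behind the case's origin and 44.5 mm above its underside. 0 = shut (flat), 1.75 rad = fully up, leaning slightly away from the robot. The hinge is stiff (0.14 N m) and stays at any angle; at the tab it takes about 2 N
- flap_tab (a point): where to hold the flap: point on its aluminium tab, 150 mm from the hinge line (when shut, 25 mm in front of the case's front wall and 44.5 mm above the unit top). The tab is 20 mm wide (along the case's y), 8 mm thick, and runs from 118 to 163 mm from the hinge line, in the plane of the flap; the flap's own edge is at 119 mm
- flap_hinge (a point): middle of the flap's hinge line
- bay_left (a point): centre of the floor of the left bay (case y = +111 mm). The lower tier, under the flap, is three open bays side by side, each 120 mm (case x) by 106 mm (case y), floor 6 mm above the case's origin, parted by walls 34 mm high; 36 mm of height under the shut flap
- bay_mid (a point): centre of the floor of the middle bay
- bay_right (a point): centre of the floor of the right bay (case y = -111 mm)
- remote_c (a point): centre of the black television remote, 150 mm long (its y), 42 mm wide (its x), 20 mm high (z); at the start it lies on the shut flap
- die1_c (a point): centre of a loose large walnut die, a 26 mm cube; axes along its edges; lies on the unit top at the start; may be absent
- die2_c (a point): centre of a loose large walnut die, a 26 mm cube; axes along its edges; lies on the unit top at the start; may be absent
- disc1_c (a point): centre of a loose walnut draughtsman, a flat disc 38 mm across and 14 mm thick; z is its axis; lies on the unit top at the start; may be absent
- disc2_c (a point): centre of a loose walnut draughtsman, a flat disc 38 mm across and 14 mm thick; z is its axis; lies on the unit top at the start; may be absent
- domino1_c (a point): centre of a loose walnut domino, 48 mm (its x) by 24 mm (its y), 12 mm thick (z); lies on the unit top at the start; may be absent
- die_mate_c (a point): centre of a large walnut die, a 26 mm cube; axes along its edges; at the start it lies in the rear half of one of the bays, under the flap; which bay varies
- disc_mate_c (a point): centre of a walnut draughtsman, a flat disc 38 mm across and 14 mm thick; z is its axis; at the start it lies in the rear half of one of the bays, under the flap; which bay varies
- domino_mate_c (a point): centre of a walnut domino, 48 mm (its x) by 24 mm (its y), 12 mm thick (z); at the start it lies in the rear half of one of the bays, under the flap; which bay varies
- speaker: bystander: aluminium speaker puck, 94 mm across, 42 mm high; origin: centre of the underside
- mug: bystander: white ceramic mug with a handle, 82 mm across, 92 mm high; origin: centre of the underside
- opener: bystander: flat stainless bottle opener, 120 mm long, 40 mm wide, 6 mm thick; origin: centre of the underside
- tower: bystander: green plastic dice tower, 75 mm square and 150 mm high, with a low tray 75 mm long in front of it; origin: centre of the underside (of the tower itself)
- cartridge_box: bystander: red plastic box of game cartridges with a clip-on lid, 116 x 176 mm, 88 mm high; origin: centre of the underside

How it is judged:
On the way, in this order (a step that is already met when the one before it is completed fails the run):
1. the remote has been set down on the unit top and let go, the flap still shut (height (world z) of remote_c between 0.005 and 0.024 m and contact force between remote and the fingers below 0.1 N and value of joint flap below 0.1 rad), for 0.2 s.
2. the flap is lifted past 1.3 rad (value of joint flap above 1.3 rad), for 0.2 s.
3. every loose piece lies, let go, in the bay of its mate, the flap still up (z of die_mate_c in the frame of case between 0.006 and 0.036 m and x of die_mate_c in the frame of case between -0.058 and 0.058 m and z of disc_mate_c in the frame of case between 0.006 and 0.036 m and x of disc_mate_c in the frame of case between -0.058 and 0.058 m and z of domino_mate_c in the frame of case between 0.006 and 0.036 m and x of domino_mate_c in the frame of case between -0.058 and 0.058 m and z of die1_c in the frame of case between 0.006 and 0.036 m and x of die1_c in the frame of case between -0.058 and 0.058 m and ((y of die1_c in the frame of case between 0.058 and 0.164 m and y of die_mate_c in the frame of case between 0.058 and 0.164 m) or (y of die1_c in the frame of case between -0.053 and 0.053 m and y of die_mate_c in the frame of case between -0.053 and 0.053 m) or (y of die1_c in the frame of case between -0.164 and -0.058 m and y of die_mate_c in the frame of case between -0.164 and -0.058 m)) and z of die2_c in the frame of case between 0.006 and 0.036 m and x of die2_c in the frame of case between -0.058 and 0.058 m and ((y of die2_c in the frame of case between 0.058 and 0.164 m and y of die_mate_c in the frame of case between 0.058 and 0.164 m) or (y of die2_c in the frame of case between -0.053 and 0.053 m and y of die_mate_c in the frame of case between -0.053 and 0.053 m) or (y of die2_c in the frame of case between -0.164 and -0.058 m and y of die_mate_c in the frame of case between -0.164 and -0.058 m)) and z of disc1_c in the frame of case between 0.006 and 0.036 m and x of disc1_c in the frame of case between -0.058 and 0.058 m and ((y of disc1_c in the frame of case between 0.058 and 0.164 m and y of disc_mate_c in the frame of case between 0.058 and 0.164 m) or (y of disc1_c in the frame of case between -0.053 and 0.053 m and y of disc_mate_c in the frame of case between -0.053 and 0.053 m) or (y of disc1_c in the frame of case between -0.164 and -0.058 m and y of disc_mate_c in the frame of case between -0.164 and -0.058 m)) and z of disc2_c in the frame of case between 0.006 and 0.036 m and x of disc2_c in the frame of case between -0.058 and 0.058 m and ((y of disc2_c in the frame of case between 0.058 and 0.164 m and y of disc_mate_c in the frame of case between 0.058 and 0.164 m) or (y of disc2_c in the frame of case between -0.053 and 0.053 m and y of disc_mate_c in the frame of case between -0.053 and 0.053 m) or (y of disc2_c in the frame of case between -0.164 and -0.058 m and y of disc_mate_c in the frame of case between -0.164 and -0.058 m)) and z of domino1_c in the frame of case between 0.006 and 0.036 m and x of domino1_c in the frame of case between -0.058 and 0.058 m and ((y of domino1_c in the frame of case between 0.058 and 0.164 m and y of domino_mate_c in the frame of case between 0.058 and 0.164 m) or (y of domino1_c in the frame of case between -0.053 and 0.053 m and y of domino_mate_c in the frame of case between -0.053 and 0.053 m) or (y of domino1_c in the frame of case between -0.164 and -0.058 m and y of domino_mate_c in the frame of case between -0.164 and -0.058 m)) and (y of die_mate_c in the frame of case between 0.058 and 0.164 m or y of die_mate_c in the frame of case between -0.053 and 0.053 m or y of die_mate_c in the frame of case between -0.164 and -0.058 m) and (y of disc_mate_c in the frame of case between 0.058 and 0.164 m or y of disc_mate_c in the frame of case between -0.053 and 0.053 m or y of disc_mate_c in the frame of case between -0.164 and -0.058 m) and (y of domino_mate_c in the frame of case between 0.058 and 0.164 m or y of domino_mate_c in the frame of case between -0.053 and 0.053 m or y of domino_mate_c in the frame of case between -0.164 and -0.058 m) and contact force between each of die1, die2, disc1, disc2, domino1 and the fingers below 0.1 N and value of joint flap above 1 rad), for 0.2 s.
4. the flap is shut again (value of joint flap below 0.05 rad), for 0.2 s.
At the end, for the whole second after the job is handed in: every loose piece lies under the flap in the same bay as the piece of its shape, the mates are still in bays, the flap is shut (under 0.05 rad) and the remote lies flat on it inside the lip (tilt under 0.08 rad), released and at rest (z of die_mate_c in the frame of case between 0.006 and 0.036 m and x of die_mate_c in the frame of case between -0.058 and 0.058 m and z of disc_mate_c in the frame of case between 0.006 and 0.036 m and x of disc_mate_c in the frame of case between -0.058 and 0.058 m and z of domino_mate_c in the frame of case between 0.006 and 0.036 m and x of domino_mate_c in the frame of case between -0.058 and 0.058 m and z of die1_c in the frame of case between 0.006 and 0.036 m and x of die1_c in the frame of case between -0.058 and 0.058 m and ((y of die1_c in the frame of case between 0.058 and 0.164 m and y of die_mate_c in the frame of case between 0.058 and 0.164 m) or (y of die1_c in the frame of case between -0.053 and 0.053 m and y of die_mate_c in the frame of case between -0.053 and 0.053 m) or (y of die1_c in the frame of case between -0.164 and -0.058 m and y of die_mate_c in the frame of case between -0.164 and -0.058 m)) and z of die2_c in the frame of case between 0.006 and 0.036 m and x of die2_c in the frame of case between -0.058 and 0.058 m and ((y of die2_c in the frame of case between 0.058 and 0.164 m and y of die_mate_c in the frame of case between 0.058 and 0.164 m) or (y of die2_c in the frame of case between -0.053 and 0.053 m and y of die_mate_c in the frame of case between -0.053 and 0.053 m) or (y of die2_c in the frame of case between -0.164 and -0.058 m and y of die_mate_c in the frame of case between -0.164 and -0.058 m)) and z of disc1_c in the frame of case between 0.006 and 0.036 m and x of disc1_c in the frame of case between -0.058 and 0.058 m and ((y of disc1_c in the frame of case between 0.058 and 0.164 m and y of disc_mate_c in the frame of case between 0.058 and 0.164 m) or (y of disc1_c in the frame of case between -0.053 and 0.053 m and y of disc_mate_c in the frame of case between -0.053 and 0.053 m) or (y of disc1_c in the frame of case between -0.164 and -0.058 m and y of disc_mate_c in the frame of case between -0.164 and -0.058 m)) and z of disc2_c in the frame of case between 0.006 and 0.036 m and x of disc2_c in the frame of case between -0.058 and 0.058 m and ((y of disc2_c in the frame of case between 0.058 and 0.164 m and y of disc_mate_c in the frame of case between 0.058 and 0.164 m) or (y of disc2_c in the frame of case between -0.053 and 0.053 m and y of disc_mate_c in the frame of case between -0.053 and 0.053 m) or (y of disc2_c in the frame of case between -0.164 and -0.058 m and y of disc_mate_c in the frame of case between -0.164 and -0.058 m)) and z of domino1_c in the frame of case between 0.006 and 0.036 m and x of domino1_c in the frame of case between -0.058 and 0.058 m and ((y of domino1_c in the frame of case between 0.058 and 0.164 m and y of domino_mate_c in the frame of case between 0.058 and 0.164 m) or (y of domino1_c in the frame of case between -0.053 and 0.053 m and y of domino_mate_c in the frame of case between -0.053 and 0.053 m) or (y of domino1_c in the frame of case between -0.164 and -0.058 m and y of domino_mate_c in the frame of case between -0.164 and -0.058 m)) and (y of die_mate_c in the frame of case between 0.058 and 0.164 m or y of die_mate_c in the frame of case between -0.053 and 0.053 m or y of die_mate_c in the frame of case between -0.164 and -0.058 m) and (y of disc_mate_c in the frame of case between 0.058 and 0.164 m or y of disc_mate_c in the frame of case between -0.053 and 0.053 m or y of disc_mate_c in the frame of case between -0.164 and -0.058 m) and (y of domino_mate_c in the frame of case between 0.058 and 0.164 m or y of domino_mate_c in the frame of case between -0.053 and 0.053 m or y of domino_mate_c in the frame of case between -0.164 and -0.058 m) and value of joint flap below 0.05 rad and z of remote_c in the frame of case between 0.052 and 0.062 m and x of remote_c in the frame of case between -0.045 and 0.045 m and y of remote_c in the frame of case between -0.1 and 0.1 m and angle between remote_c's own z axis and vertical below 0.08 rad and contact force between remote and the fingers below 0.1 N and linear speed of each of die1, die2, disc1, disc2, domino1, remote below 0.02 m/s); the robot touches nothing.
It fails at once if a bystander was moved more than 4 cm or the mug or tower tipped (distance of any of speaker, mug, opener, tower, cartridge_box from where it was at the start of the episode above 0.04 m or angle between any of mug, tower's own z axis and vertical above 0.5 rad).
Of die1, die2, disc1, disc2, domino1 only 3 to 5 are there at a start; the rules pass over those that are not, and their reading is None.
At some moment in a run one of die1, die2, disc1, disc2, domino1 may be knocked a few centimetres aside while the robot is not near it.
Once in a run the grip may slacken for a moment while it holds something.
It also fails if it takes over 210 s, if anything falls off the work surface, if the arm or the gripper's body presses on something with over 40 N, if the wrist force passes 120 N, or if a joint passes its speed limit or range.

## Working session

There is one attempt and no reset: what is moved stays moved. The work goes in short steps, Python scripts to look and compute and a tool call to move; the robot and the scene stay as the last step left them, time stands still between calls to the robot, and variables do not carry over. Pictures are saved under pics/ and viewed, about 12 in all and at most 16, crops included, and the job is handed in when it is done.

Besides the shell and the picture viewer there is one more tool, called after "Emit:" as a command line: name --argument value ..., lists and objects as JSON in quotes. carry_out: Moves the arm, as the interface text tells. Its arguments: {"type":"object","properties":{"motion":{"type":"array","items":{"type":"array"}},"grip":{"type":"number"},"squeeze":{"type":"number"}},"required":["motion"]}

```bash
ls; mkdir -p pics; cat > h.py <<'E'
import numpy as np, cv2
from bench import get_state, eyes, ticket
def img(n):
    d=eyes.get_image(n); return np.array(d["pixels"]),np.array(d["mtx"]),np.array(d["extrinsics"])
def ray(uv,K,E):
    d=np.linalg.inv(K)@np.array([uv[0],uv[1],1.]); return E[:3,3],E[:3,:3]@d
def onz(uv,K,E,z):
    o,d=ray(uv,K,E); return o+d*(z-o[2])/d[2]
def proj(p,K,E):
    c=E[:3,:3].T@(np.array(p)-E[:3,3]); q=K@c; return q[:2]/q[2]
def tri(uv1,c1,uv2,c2):
    o1,d1=ray(uv1,*c1);o2,d2=ray(uv2,*c2)
    A=np.stack([d1,-d2],1); s=np.linalg.lstsq(A,o2-o1,rcond=None)[0]
    a=o1+d1*s[0];b=o2+d2*s[1]; return (a+b)/2,np.linalg.norm(a-b)
E
python3 - <<'E'
from h import *
for n in("scene","top"):
    I,K,E=img(n); cv2.imwrite(f"pics/{n}0.png",I); print(n,K.tolist(),E.round(4).tolist())
print(get_state())
E
```

```text
pics
scene [[363.23236793293637, 0.0, 316.26146677850284], [0.0, 363.23236793293637, 200.4068671589845], [0.0, 0.0, 1.0]] [[0.5796, 0.6818, -0.4464, 1.0139], [0.8149, -0.4922, 0.3062, -0.3306], [-0.011, -0.5413, -0.8408, 1.0096], [0.0, 0.0, 0.0, 1.0]]
top [[411.4468343503851, 0.0, 314.592172615679], [0.0, 411.4468343503851, 194.71724698826762], [0.0, 0.0, 1.0]] [[-0.0142, -0.9956, 0.0924, 0.4191], [-0.9999, 0.0141, -0.0013, -0.0136], [0.0, -0.0924, -0.9957, 1.3263], [0.0, 0.0, 0.0, 1.0]]
{'time': 0.1, 'joint_positions': array([-1.24492714,  0.32175857, -0.07009066,  1.45157084,  0.02264236,
        1.37081378, -0.05691477]), 'qd': array([-2.79883033e-04, -3.70717775e-03, -8.73373232e-04, -3.66751209e-03,
       -1.02292519e-04, -4.82704552e-05,  4.62235772e-05]), 'joint_torque': array([-1.72221467e-04, -4.92571449e+01, -4.06008130e-01, -3.13396990e+01,
       -6.41762861e-02,  3.94692470e-02,  8.07478978e-05]), 'position': array([0.19928448, 0.61816163, 0.22155571]), 'tool_rot': array([ 2.53844236e+00,  1.84897874e+00, -2.10789625e-03]), 'ft_force': array([-0.11699147, -0.20733667, -0.68490969]), 'torque': array([ 0.02732069, -0.0231189 ,  0.01356963]), 'grip_width': 1.0063497252951015}
```

View pics/scene0.png

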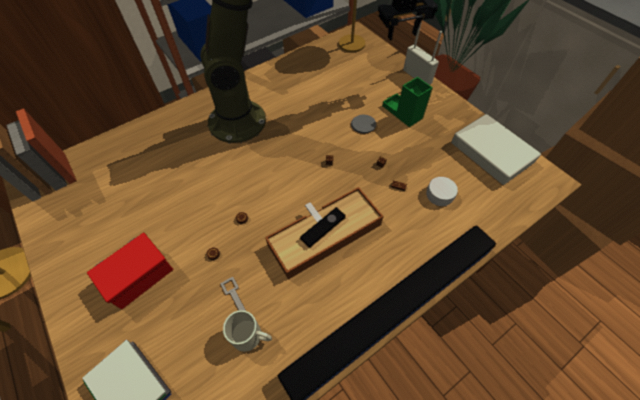

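View pics/top0.png

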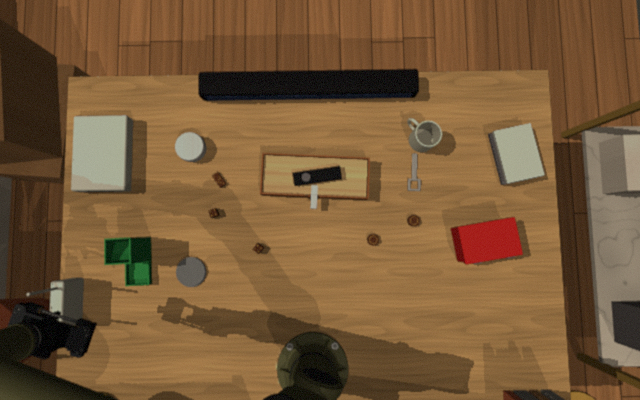

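The scene view shows the case at about (325,232) with the black remote on it. The top view shows it better: case at (315,177), remote at (317,176), tab at (314,196). The loose pieces there are dice at (216,212) and (260,247), a domino at (220,180), and discs at (373,239) and (414,220). All five are present.

```bash
cat >> h.py <<'E'
def blobs(I,thr=85,amin=20,amax=400,roi=None):
    """dark brown blobs (walnut): list of (centroid, area, minAreaRect)"""
    hsv=cv2.cvtColor(I,cv2.COLOR_BGR2HSV); b=I.astype(int)
    m=((hsv[...,2]<thr)&(b[...,2]-b[...,0]>12)).astype(np.uint8)
    if roi: z=np.zeros_like(m); x0,y0,x1,y1=roi; z[y0:y1,x0:x1]=1; m*=z
    out=[]
    for c in cv2.findContours(m,cv2.RETR_EXTERNAL,cv2.CHAIN_APPROX_NONE)[0]:
        a=cv2.contourArea(c)
        if amin<a<amax:
            out.append((cv2.minAreaRect(c),a))
    return out
E
python3 - <<'E'
from h import *
T=img("top");S=img("scene")
def show(I,x0,y0,x1,y1,s,n): cv2.imwrite(n,cv2.resize(I[y0:y1,x0:x1],None,fx=s,fy=s,interpolation=cv2.INTER_NEAREST))
a=T[0][145:265,190:290];b=T[0][145:265,255:375];c=T[0][200:260,350:430]
z=np.zeros((600,800,3),np.uint8)
z[:360,:300]=cv2.resize(a,None,fx=3,fy=3,interpolation=0)
z[:360,310:670]=cv2.resize(b,None,fx=3,fy=3,interpolation=0)
z[370:550,:240]=cv2.resize(c,None,fx=3,fy=3,interpolation=0)
d=S[0][145:200,320:420]; z[370:535,250:550]=cv2.resize(d,None,fx=3,fy=3,interpolation=0)
d=S[0][205:265,195:260]; z[370:550,560:755]=cv2.resize(d,None,fx=3,fy=3,interpolation=0)
cv2.imwrite("pics/crop1.png",z)
for n,(I,K,E),roi in(("top",T,(190,150,440,265)),("scene",S,(190,140,430,270))):
    for thr in (60,85):
        for r,a in blobs(I,thr,roi=roi,amin=15,amax=3000): print(n,thr,np.round(r[0],1),np.round(r[1],1),round(r[2]),a,onz(r[0],K,E,0.01).round(3))
E
```

```text
top 85 [260.9 248.6] [12.8 10.5] 34 90.0 [0.372 0.157 0.01 ]
top 85 [373.8 238.3] [4.2 7.8] 45 20.0 [ 0.399 -0.202  0.01 ]
top 85 [413. 220.] [10. 12.] 90 62.5 [ 0.456 -0.329  0.01 ]
top 85 [217.1 212.7] [ 9.7 14.3] 76 90.5 [0.488 0.298 0.01 ]
top 85 [342.  198.1] [48.1  1.8] 3 18.5 [ 0.529 -0.103  0.01 ]
top 85 [285.5 195.5] [47.2  2. ] 4 19.5 [0.54  0.078 0.01 ]
top 85 [219.7 179.8] [15.   7.5] 56 64.0 [0.594 0.29  0.01 ]
scene 60 [338.5 245.7] [  5.2 100.3] 60 401.5 [ 0.655 -0.007  0.01 ]
scene 60 [397.4 187.7] [13.8  2.2] 14 18.0 [0.601 0.282 0.01 ]
scene 60 [328.  162.5] [5. 6.] 90 27.0 [0.378 0.158 0.01 ]
scene 60 [380.5 163. ] [6.4 9.2] 45 34.0 [0.488 0.306 0.01 ]
scene 85 [212.9 254.9] [10.  13.1] 51 65.5 [ 0.46 -0.33  0.01]
scene 85 [274.4 256.2] [31.9  3.2] 58 58.5 [ 0.571 -0.183  0.01 ]
scene 85 [338.3 245.8] [  6.4 101.7] 60 509.5 [ 0.655 -0.007  0.01 ]
scene 85 [241.5 218.5] [ 9. 11.] 90 60.5 [ 0.4   -0.199  0.01 ]
scene 85 [322.4 227. ] [14.6 49.7] 50 17.0 [ 0.575 -0.008  0.01 ]
scene 85 [352.4 200. ] [58.4 23.2] 7 36.0 [0.551 0.13  0.01 ]
scene 85 [397.1 185.4] [15.5  7.5] 14 78.0 [0.593 0.288 0.01 ]
scene 85 [379.2 164. ] [ 8.4 14. ] 41 88.0 [0.489 0.299 0.01 ]
scene 85 [326.5 161. ] [10. 11.] 90 77.0 [0.37  0.158 0.01 ]
scene 85 [239.5 143.5] [ 7. 41.] 90 67.0 [ 0.118 -0.051  0.01 ]
```

View pics/crop1.png

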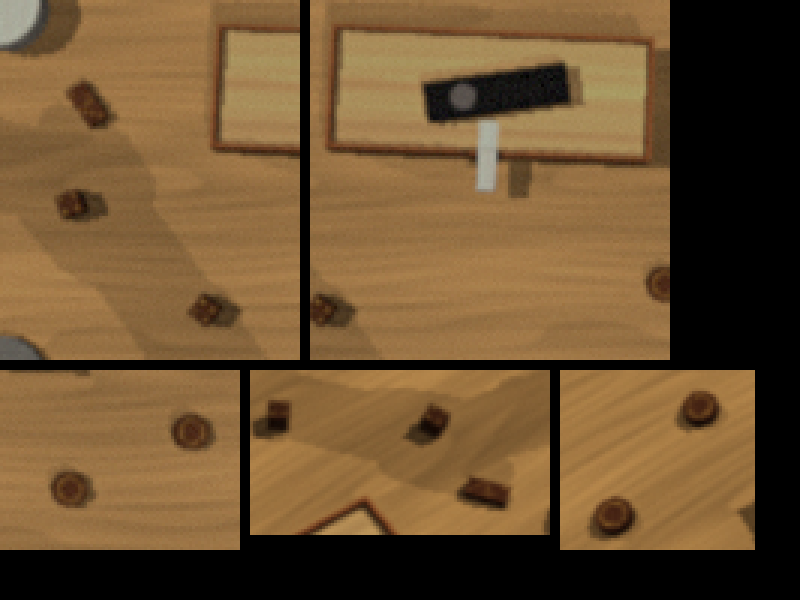

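The crop shows the domino's long axis tilted, both dice turned, and the discs as clean circles. The remote sits about 6° off the case axis with its grey button at the left end. Next I'll measure the case, tab and remote in both views.

```bash
python3 - <<'E'
from h import *
T=img("top");S=img("scene")
def big(m,roi):
    z=np.zeros(m.shape,np.uint8); x0,y0,x1,y1=roi; z[y0:y1,x0:x1]=m[y0:y1,x0:x1]; 
    c=max(cv2.findContours(z,cv2.RETR_EXTERNAL,cv2.CHAIN_APPROX_NONE)[0],key=cv2.contourArea); return c
R={}
for n,(I,K,E),roi,rroi,troi in(("top",T,(255,148,378,206),(280,160,350,192),(300,175,330,212)),("scene",S,(260,180,390,280),(290,200,355,250),(295,195,330,230))):
    h=cv2.cvtColor(I,cv2.COLOR_BGR2HSV).astype(int); b=I.astype(int)
    print(n,"px",I[155,315] if n=="top" else I[235,275], h[155,315])
    m=((h[...,2]<45)|((h[...,1]<70)&(h[...,2]<75)))
    c=big(m,rroi); r=cv2.minAreaRect(c); print("remote",np.round(r,1) if 0 else r, cv2.contourArea(c))
    R[n+"r"]=r[0]; bp=cv2.boxPoints(r); print([onz(p,K,E,.067).round(3) for p in bp])
    t=((h[...,1]<60)&(h[...,2]>110)); c=big(t,troi); r=cv2.minAreaRect(c); print("tab",r); bp=cv2.boxPoints(r);print([onz(p,K,E,.0485).round(3) for p in bp]); R[n+"t"]=r[0]; R[n+"tc"]=bp
    rim=((b[...,2]-b[...,0]>25)&(h[...,0]<13)&(h[...,2]<150)); 
    if n=="top":
        c=big(rim,roi); r=cv2.minAreaRect(c); print("case",r); bp=cv2.boxPoints(r); P=[onz(p,K,E,.055) for p in bp]; print(np.round(P,3), np.mean(P,0).round(4)); print([np.linalg.norm(P[i]-P[i-1]).round(3) for i in range(4)])
        print("yaw",[np.arctan2(*(P[i]-P[i-1])[[1,0]]).round(4) for i in range(4)])
        print("corners in scene",[proj(p,S[1],S[2]).round(1) for p in P])
    else: cv2.imwrite("pics/rim.png",rim.astype(np.uint8)*255)
print(tri(R["topr"],T[1:],R["scener"],S[1:])); print(tri(R["topt"],T[1:],R["scenet"],S[1:]))
E
```

```text
top px [ 45  78 125] [ 12 163 125]
remote ((316.90643310546875, 175.7637481689453), (12.366989135742188, 46.79086685180664), 81.63410949707031) 514.0
[array([0.604, 0.051, 0.067]), array([ 0.623, -0.093,  0.067]), array([ 0.585, -0.097,  0.067]), array([0.566, 0.046, 0.067])]
tab ((314.0, 196.5), (23.0, 6.0), 90.0)
[array([ 0.568, -0.005,  0.048]), array([ 0.568, -0.023,  0.048]), array([ 0.496, -0.022,  0.048]), array([ 0.496, -0.004,  0.048])]
case ((363.72662353515625, 192.4779815673828), (12.336565971374512, 25.48699951171875), 43.2642936706543)
[[ 0.527 -0.127  0.055]
 [ 0.584 -0.182  0.055]
 [ 0.557 -0.209  0.055]
 [ 0.5   -0.154  0.055]] [ 0.542 -0.168  0.055]
[np.float64(0.038), np.float64(0.08), np.float64(0.038), np.float64(0.08)]
yaw [np.float64(0.7959), np.float64(-0.7717), np.float64(-2.3497), np.float64(2.3678)]
corners in scene [array([280.8, 228.6]), array([275.1, 253. ]), array([262.1, 251.1]), array([268.4, 226.9])]
scene px [ 60 101 132] [ 17 155 140]
remote ((322.37701416015625, 226.85244750976562), (13.571907997131348, 48.39794158935547), 50.194427490234375) 596.5
[array([ 0.588, -0.1  ,  0.067]), array([0.567, 0.051, 0.067]), array([0.611, 0.05 , 0.067]), array([ 0.63 , -0.099,  0.067])]
tab ((313.08001708984375, 211.43997192382812), (20.40000343322754, 5.600000381469727), 53.130104064941406)
[array([ 0.496, -0.02 ,  0.048]), array([ 0.494, -0.001,  0.048]), array([ 0.565, -0.005,  0.048]), array([ 0.566, -0.023,  0.048])]
(array([ 0.59574525, -0.02349247,  0.05828939]), np.float64(0.0003237492397202197))
(array([ 0.53202814, -0.01316009,  0.05113725]), np.float64(0.0005694629618401823))
```

```bash
cat >> h.py <<'E'
def rimline(I,horiz,rng,win):
    """line through the darkest (rim) ridge; horiz: scan columns rng, rows win"""
    h=cv2.GaussianBlur(cv2.cvtColor(I,cv2.COLOR_BGR2HSV)[...,0].astype(np.float32),(3,3),0)
    w=[]
    g=cv2.cvtColor(I,cv2.COLOR_BGR2GRAY).astype(float)
    for k in rng:
        v=g[win[0]:win[1],k] if horiz else g[k,win[0]:win[1]]
        i=int(np.argmin(v)); 
        if 0<i<len(v)-1:
            d=v[i-1]-2*v[i]+v[i+1]; i=i+0.5*(v[i-1]-v[i+1])/d
        w.append((k,win[0]+i) if horiz else (win[0]+i,k))
    return cv2.fitLine(np.array(w,np.float32),cv2.DIST_HUBER,0,.01,.01).ravel()
def isect(a,b):
    s=np.linalg.solve(np.array([[a[0],-b[0]],[a[1],-b[1]]]),[b[2]-a[2],b[3]-a[3]]); return a[2:]+s[0]*a[:2]
E
python3 - <<'E'
from h import *
T=img("top");I,K,E=T;S=img("scene")
far=rimline(I,1,range(270,362),(151,163)); nr=rimline(I,1,list(range(270,305))+list(range(330,362)),(190,204))
L=rimline(I,0,range(162,190),(257,268)); R=rimline(I,0,range(165,192),(363,374))
P=[onz(isect(a,b),K,E,.055) for a,b in((far,L),(far,R),(nr,R),(nr,L))]
print(np.round(P,4)); print([np.linalg.norm(P[i]-P[(i+1)%4]).round(4) for i in range(4)],np.mean(P,0).round(4))
d=P[0]-P[1]; print("yaw far",np.arctan2(-d[0],d[1])); d=P[3]-P[2]; print("yaw near",np.arctan2(-d[0],d[1]))
for p in P: print(proj(p,S[1],S[2]).round(1))
z=S[0].copy()
for p in P: cv2.circle(z,tuple(int(round(x)) for x in proj(p,S[1],S[2])),1,(0,255,0),-1)
a=cv2.resize(z[180:280,255:395],None,fx=4,fy=4,interpolation=0); cv2.imwrite("pics/c2.png",a)
E
```

```text
[[ 0.6686  0.1427  0.055 ]
 [ 0.648  -0.2004  0.055 ]
 [ 0.5208 -0.1843  0.055 ]
 [ 0.5406  0.1503  0.055 ]]
[np.float64(0.3437), np.float64(0.1282), np.float64(0.3352), np.float64(0.1282)] [ 0.5945 -0.0229  0.055 ]
yaw far -0.05991228843560844
yaw near -0.05909992836549086
[380.9 216.3]
[281.8 273.8]
[263.1 237.3]
[356.3 187. ]
```

View pics/c2.png

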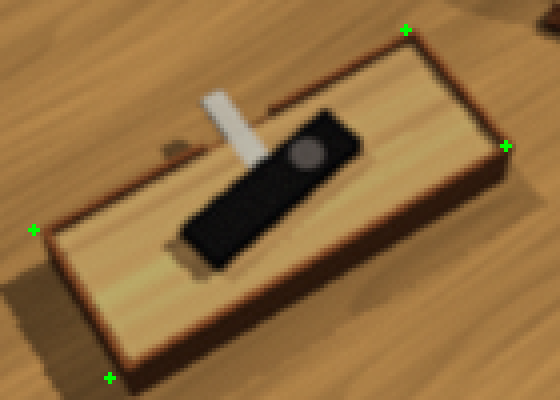

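```bash
python3 - <<'E'
from h import *
T=img("top");S=img("scene")
for C,pts in((S,[(381,217.5),(287.5,272),(267.5,238.7),(357.5,189.5)]),(T,[(262.7,154.3),(369.7,158.3),(368.3,199),(261,195.7)])):
    P=[onz(p,C[1],C[2],.055) for p in pts]
    print(np.round(P,4).tolist(),np.mean(P,0).round(4),[np.linalg.norm(P[i]-P[(i+1)%4]).round(4) for i in range(4)])
    d=P[0]-P[1]; print(np.arctan2(-d[0],d[1])); d=P[3]-P[2]; print(np.arctan2(-d[0],d[1]))
t=[tri(a,T[1:],b,S[1:])[0].round(4) for a,b in(((262.7,154.3),(381,217.5)),((369.7,158.3),(287.5,272)),((368.3,199),(267.5,238.7)),((261,195.7),(357.5,189.5)))]; print(np.array(t))
E
```

```text
[[0.6719, 0.1403, 0.055], [0.6529, -0.1847, 0.055], [0.5321, -0.1763, 0.055], [0.5502, 0.1474, 0.055]] [ 0.6018 -0.0183  0.055 ] [np.float64(0.3255), np.float64(0.1211), np.float64(0.3242), np.float64(0.1219)]
-0.058299362669969226
-0.05576589612840502
[[0.6665, 0.1454, 0.055], [0.649, -0.1894, 0.055], [0.5214, -0.1816, 0.055], [0.5364, 0.151, 0.055]] [ 0.5933 -0.0187  0.055 ] [np.float64(0.3352), np.float64(0.1279), np.float64(0.3329), np.float64(0.1302)]
-0.05204130891937831
-0.04504726879008331
[[ 0.6683  0.1462  0.0441]
 [ 0.6508 -0.187   0.053 ]
 [ 0.5244 -0.1787  0.0442]
 [ 0.5394  0.1554  0.0349]]
```

The case centre comes out near (0.597, -0.018) with yaw about -0.055, and the tab agrees with that. The remote is at (0.5955, -0.0235) with yaw +0.13. I'll move above the remote with the gripper part open.

Emit:
carry_out --motion '[[[0.1,-0.1,0.0],-0.3],[[0.3965,-0.6425,0.0],-1.128],[[0.3965,-0.6425,0.0],-1.128],[[0.3965,-0.6425,0.0],-1.128],[[0.3965,-0.6425,0.0],-1.128],[[0.3965,-0.6425,0.0],-1.128],[[0.3965,-0.6425,0.0],-1.128],[[0.3965,-0.6425,0.0],-1.128],[[0.3965,-0.6425,0.0],-1.128],[[0.3965,-0.6425,0.0],-1.128],[[0.3965,-0.6425,0.0],-1.128],[[0.3965,-0.6425,0.0],-1.128],[[0.3965,-0.6425,0.0],-1.128],[[0.3965,-0.6425,0.0],-1.128],[[0.3965,-0.6425,0.0],-1.128],[[0.3965,-0.6425,0.0],-1.128],[[0.3965,-0.6425,0.0],-1.128],[[0.3965,-0.6425,0.0],-1.128],[[0.3965,-0.6425,-0.08],-1.128],[[0.3965,-0.6425,-0.08],-1.128]]' --grip -0.33 --squeeze 20

```text
time: 2.5
position: [0.5947, -0.0205, 0.1408]
tool_rot: [-3.132, -0.212, 0.001]
ft_force: [-0.7, 0.5, -0.0]
grip_width: 0.664
```

Emit:
carry_out --motion '[[[0,0,-0.045],0],[[0,0,-0.075],0],[[0,0,-0.09],0],[[0,0,-0.091],0],[[0,0,-0.091],0]]'

```text
time: 3.0
position: [0.5968, -0.0228, 0.0528]
tool_rot: [-3.134, -0.208, -0.003]
ft_force: [-0.6, 0.5, -0.3]
grip_width: 0.661
```

Emit:
carry_out --motion '[[[0,0,0],0],[[0,0,0],0],[[0,0,0],0],[[0,0,0],0],[[0,0,0],0],[[0,0,0],0],[[0,0,0.02],0],[[0,0,0.05],0],[[0,0,0.05],0]]' --grip 1 --squeeze 20

```text
time: 3.9
position: [0.5986, -0.0242, 0.1052]
tool_rot: [-3.135, -0.205, -0.011]
ft_force: [1.0, 0.4, -1.3]
grip_width: 0.482
```

Emit:
carry_out --motion '[[[-0.05,-0.015,0],0],[[-0.1,-0.03,0],-0.06],[[-0.155,-0.04,0],-0.13],[[-0.155,-0.04,0],-0.13],[[-0.155,-0.04,-0.04],-0.13],[[-0.155,-0.04,-0.07],-0.13],[[-0.155,-0.04,-0.085],-0.13],[[-0.155,-0.04,-0.092],-0.13],[[-0.155,-0.04,-0.095],-0.13],[[-0.155,-0.04,-0.095],-0.13]]'

```text
time: 4.9
position: [0.4414, -0.0639, 0.0068]
tool_rot: [3.141, 0.002, 0.001]
ft_force: [-0.0, -0.3, -1.8]
grip_width: 0.482
```

Emit:
carry_out --motion '[[[0,0,0],0],[[0,0,0],0],[[0,0,0],0],[[0,0,0],0],[[0,0,0.03],0],[[0,0,0.07],0],[[0,0,0.09],0],[[0,0,0.09],0]]' --grip -0.33

```text
time: 5.7
position: [0.4436, -0.0638, 0.0997]
tool_rot: [-3.14, -0.002, -0.011]
ft_force: [0.6, -0.2, -0.7]
grip_width: 0.662
```

```bash
python3 - <<'E'
from h import *
T=img("top"); s=get_state(); print(s["position"],s["tool_rot"],s["joint_positions"].round(2),s["grip_width"])
cv2.imwrite("pics/t3.png",cv2.resize(T[0][140:270,190:440],None,fx=3,fy=3,interpolation=0))
E
```

```text
[ 0.44215508 -0.06362013  0.09786737] [-3.14040327e+00 -1.94445783e-03 -5.69726609e-03] [-0.57 -0.03  0.65  2.11  0.02  1.06  0.07] 0.6641124608985927
```

View pics/t3.png

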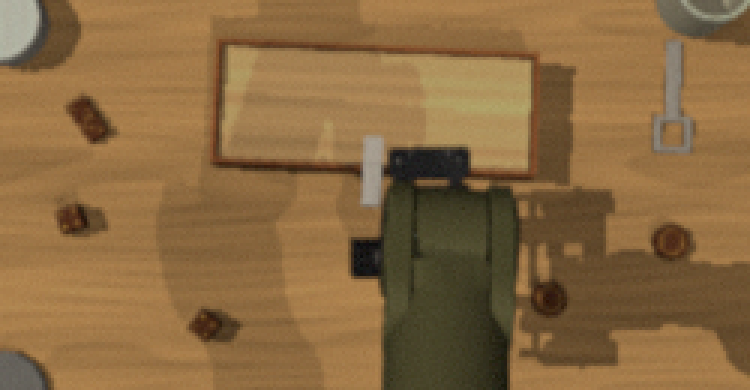

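The remote is on the unit top with one end at crop (367,258). The tab is at (372,171), the case is clear, and the pieces have not moved. Now I'll turn the jaws across the tab and go down beside it.

Emit:
carry_out --motion '[[[0.02,0.02,0.03],0.15],[[0.0675,0.0505,0.04],0.3],[[0.0675,0.0505,0.04],0.6],[[0.0675,0.0505,0.04],0.75],[[0.0675,0.0505,0.04],1.0],[[0.0675,0.0505,0.04],1.515],[[0.0675,0.0505,0.04],1.515],[[0.0675,0.0505,0.04],1.515],[[0.0675,0.0505,0.04],1.515],[[0.0675,0.0505,0.04],1.515],[[0.0675,0.0505,0.04],1.515],[[0.0675,0.0505,0.04],1.515],[[0.0675,0.0505,0.0],1.515],[[0.0675,0.0505,-0.04],1.515],[[0.0675,0.0505,-0.06],1.515],[[0.0675,0.0505,-0.0715],1.515],[[0.0675,0.0505,-0.0715],1.515],[[0.0675,0.0505,-0.0715],1.515]]'

```text
time: 7.55
position: [0.5092, -0.0134, 0.0258]
tool_rot: [2.282, 2.158, 0.001]
ft_force: [0.1, 0.1, 1.1]
grip_width: 0.664
```

Emit:
carry_out --motion '[[[0,0,0],0],[[0,0,0],0],[[0,0,0],0],[[0,0,0],0],[[0,0,0],0],[[0,0,0],0],[[0,0,0],0]]' --grip 1 --squeeze 25

```text
time: 8.25
position: [0.5087, -0.0108, 0.0252]
tool_rot: [-2.279, -2.16, -0.004]
ft_force: [0.3, 5.2, 1.4]
grip_width: 0.225
```

Emit:
carry_out --motion '[[[0.001,0.002,0.018],0],[[0.0043,0.002,0.0357],0],[[0.0096,0.0015,0.0528],0],[[0.0169,0.001,0.0693],0],[[0.0262,0.0005,0.0847],0],[[0.0372,0.0,0.0989],0],[[0.0499,-0.001,0.1117],0],[[0.064,-0.0015,0.1229],0],[[0.0793,-0.0025,0.1323],0],[[0.0956,-0.003,0.1398],0],[[0.1128,-0.004,0.1453],0],[[0.1305,-0.005,0.1487],0],[[0.1484,-0.006,0.15],0],[[0.1634,-0.007,0.1494],0],[[0.1723,-0.0075,0.1483],0],[[0.1723,-0.0075,0.1483],0],[[0.1723,-0.0075,0.1483],0],[[0.1723,-0.0075,0.1483],0]]'

```text
time: 10.05
position: [0.6796, -0.021, 0.172]
tool_rot: [-2.281, -2.158, 0.003]
ft_force: [-1.4, -0.2, -8.7]
grip_width: 0.224
```

Still gripped at 19.6 mm. I'll release, rise, and back off to the front to look into the bays.

Emit:
carry_out --motion '[[[0,0,0],0],[[0,0,0],0],[[0,0,0],0],[[0,0,0],0],[[0,0,0.05],0],[[0,0,0.09],0],[[-0.04,0.04,0.09],0],[[-0.07,0.08,0.09],0],[[-0.1,0.12,0.09],0],[[-0.15,0.16,0.09],0],[[-0.2,0.19,0.09],0],[[-0.2,0.22,0.08],0],[[-0.2,0.27,0.05],0],[[-0.2,0.32,0.0],0],[[-0.2,0.32,-0.02],0],[[-0.2,0.32,-0.02],0]]' --grip -0.2

```text
time: 11.65
position: [0.4762, 0.3017, 0.1478]
tool_rot: [-2.273, -2.165, 0.013]
ft_force: [-0.8, -0.7, 0.1]
grip_width: 0.608
```

```bash
python3 - <<'E'
from h import *
T=img("top"); S=img("scene"); s=get_state(); print(s["position"],s["tool_rot"],s["joint_positions"].round(2),s["grip_width"])
z=np.zeros((600,800,3),np.uint8)
a=cv2.resize(T[0][140:265,190:440],None,fx=3,fy=3,interpolation=0); z[:375,:750]=a
b=cv2.resize(S[0][150:260,195:420],None,fx=2,fy=2,interpolation=0); z[380:600,:450]=b
cv2.imwrite("pics/t4.png",z)
E
```

```text
[0.48070145 0.29887943 0.15320246] [ 2.28023070e+00  2.15996995e+00 -1.79837245e-03] [-0.92  0.19  0.36  1.77 -0.07  1.2   0.97] 0.6019633574202659
```

View pics/t4.png

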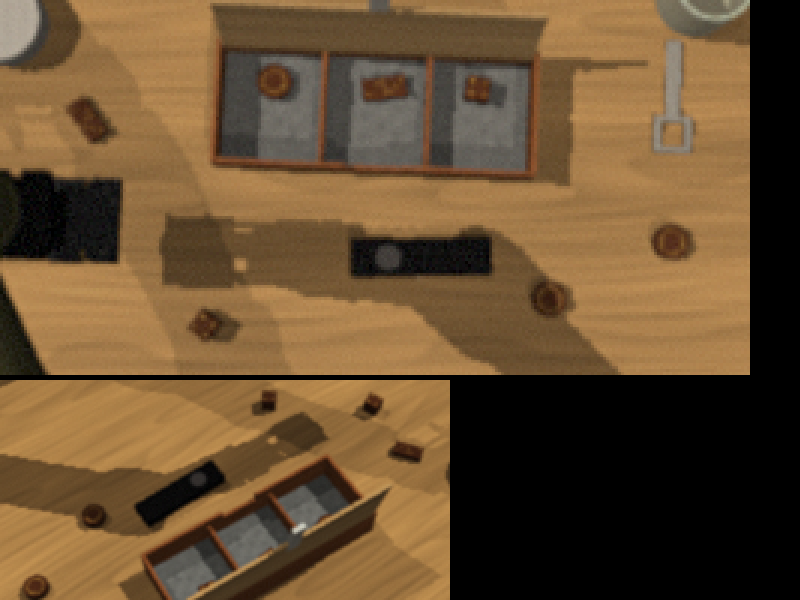

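The flap is up. The left bay holds a disc (crop 275,80), the middle a domino (385,88) and the right a die (478,90). Next I'll refine the poses of the loose pieces.

```bash
cat >> h.py <<'E'
def topface(C,uv,z,half=12,thr=None):
    """enlarged patch, walnut (redder/darker than wood) mask -> contour rect; projected to plane z"""
    I,K,E=C; u,v=[int(round(x)) for x in uv]
    p=I[v-half:v+half,u-half:u+half]; p=cv2.resize(p,None,fx=8,fy=8,interpolation=cv2.INTER_CUBIC)
    lab=cv2.cvtColor(p,cv2.COLOR_BGR2HSV).astype(int); b=p.astype(int)
    m=((lab[...,0]<=13)|(lab[...,0]>=170))&(lab[...,1]>100)&(lab[...,2]<130)
    m=cv2.morphologyEx(m.astype(np.uint8),cv2.MORPH_CLOSE,np.ones((5,5)))
    cs=cv2.findContours(m,cv2.RETR_EXTERNAL,cv2.CHAIN_APPROX_NONE)[0]
    c=max(cs,key=cv2.contourArea).reshape(-1,2).astype(np.float32)
    full=(c+.5)/8-.5+np.array([u-half,v-half])
    W=np.array([onz(q,K,E,z)[:2] for q in full],np.float32)
    r=cv2.minAreaRect((W*1000)); cv2.drawContours(p,[c.astype(np.int32).reshape(-1,1,2)],-1,(0,255,0),1)
    return r,p
E
python3 - <<'E'
from h import *
T=img("top"); S=img("scene"); T0=(cv2.imread("pics/top0.png"),)+T[1:]; S0=(cv2.imread("pics/scene0.png"),)+S[1:]
rows=[]
for n,A,a,B,b,z in(("die1",T0,(216,212),S0,(380,163),.026),("die2",T,(260,247),S,(328,161),.026),("dom",T,(220,180),S,(398,185),.012),("disc1",T,(373,239),S,(241,218),.014),("disc2",T,(414,220),S,(212,254),.014)):
    r1,p1=topface(A,a,z);r2,p2=topface(B,b,z); rows.append(np.vstack([p1,p2]))
    for r in(r1,r2): print(n,np.round(r[0],1),np.round(r[1],1),round(r[2],1))
z=np.hstack(rows); z=cv2.resize(z,None,fx=.8,fy=.8); cv2.imwrite("pics/z5.png",z); print(z.shape)
for uv in((281.7,166.7),(318.3,169),(349.3,170)): print(onz(uv,T[1],T[2],.02).round(3))
E
```

```text
die1 [486.7 304.6] [28.2 29.8] 12.1
die1 [493.3 300.2] [26.3 41.1] 30.4
die2 [374.3 163.8] [27.6 26.6] 51.1
die2 [381.2 160.4] [23.  42.1] 52.0
dom [595.  291.9] [47.9 25.2] 35.9
dom [595.9 290. ] [47.8 30.1] 35.3
disc1 [ 397.7 -196.8] [36.7 36.6] 35.6
disc1 [ 399.8 -197.9] [35.3 42. ] 75.2
disc2 [ 454.7 -328.5] [38.1 35.6] 55.8
disc2 [ 456.8 -328.6] [36.9 39.3] 80.3
(307, 768, 3)
[0.632 0.089 0.02 ]
[ 0.623 -0.028  0.02 ]
[ 0.618 -0.128  0.02 ]
```

View pics/z5.png

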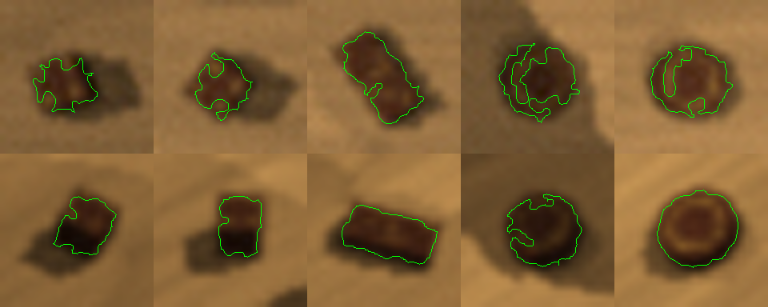

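The dice look square-on in the outlines. The domino's long axis is at about 36°, and the two views agree to within about 7 mm. Die1 is first.

Emit:
carry_out --motion '[[[0.0075,0.0035,-0.03],0.12],[[0.0075,0.0035,-0.07],0.24],[[0.0075,0.0035,-0.11],0.24],[[0.0075,0.0035,-0.135],0.24],[[0.0075,0.0035,-0.144],0.24],[[0.0075,0.0035,-0.144],0.24],[[0.0075,0.0035,-0.144],0.24]]'

```text
time: 12.55
position: [0.4901, 0.3032, 0.0117]
tool_rot: [2.007, 2.416, 0.006]
ft_force: [0.5, -0.2, 1.2]
grip_width: 0.603
```

Emit:
carry_out --motion '[[[0,0,0],0],[[0,0,0],0],[[0,0,0],0],[[0,0,0],0],[[0,0,0],0],[[0,0,0.03],0],[[0,0,0.07],0],[[0,0,0.11],0],[[0,0,0.11],0]]' --grip 1 --squeeze 25

```text
time: 13.45
position: [0.4918, 0.3048, 0.1255]
tool_rot: [2.005, 2.415, 0.017]
ft_force: [0.4, 0.2, -0.6]
grip_width: 0.302
```

Emit:
carry_out --motion '[[[0.007,-0.045,0],-0.12],[[0.014,-0.09,0],-0.24],[[0.021,-0.135,0],-0.24],[[0.028,-0.18,0],-0.24],[[0.035,-0.225,0],-0.24],[[0.042,-0.27,0],-0.24],[[0.05,-0.315,0],-0.24],[[0.057,-0.36,0],-0.24],[[0.064,-0.405,0],-0.24],[[0.0705,-0.449,0],-0.24],[[0.0705,-0.449,0],-0.24],[[0.0705,-0.449,0],-0.24],[[0.0705,-0.449,-0.03],-0.24],[[0.0705,-0.449,-0.06],-0.24],[[0.0705,-0.449,-0.085],-0.24],[[0.0705,-0.449,-0.096],-0.24],[[0.0705,-0.449,-0.1],-0.24],[[0.0705,-0.449,-0.1],-0.24]]'

```text
time: 15.25
position: [0.559, -0.1456, 0.0195]
tool_rot: [-2.28, -2.161, -0.0]
ft_force: [0.3, -0.3, 0.7]
grip_width: 0.292
```

Emit:
carry_out --motion '[[[0,0,0],0],[[0,0,0],0],[[0,0,0],0],[[0,0,0.02],0],[[0,0,0.06],0],[[0,0,0.1],0],[[-0.025,-0.04,0.1],0],[[-0.05,-0.08,0.1],0],[[-0.075,-0.12,0.1],0],[[-0.095,-0.16,0.1],0],[[-0.103,-0.1825,0.1],0],[[-0.103,-0.1825,0.1],0]]' --grip 0.24

```text
time: 16.45
position: [0.4531, -0.3337, 0.1204]
tool_rot: [2.288, 2.149, -0.002]
ft_force: [-0.4, 1.1, -0.4]
grip_width: 0.381
```

Emit:
carry_out --motion '[[[0,0,-0.04],0],[[0,0,-0.075],0],[[0,0,-0.1],0],[[0,0,-0.113],0],[[0,0,-0.116],0],[[0,0,-0.116],0]]' --grip -0.35

```text
time: 17.05
position: [0.4564, -0.3288, 0.0039]
tool_rot: [2.28, 2.16, 0.001]
ft_force: [0.0, 0.1, 0.2]
grip_width: 0.669
```

Emit:
carry_out --motion '[[[0,0,0],0],[[0,0,0],0],[[0,0,0],0],[[0,0,0],0],[[0,0,0],0],[[0,0,0.03],0],[[0,0,0.07],0],[[0,0,0.11],0],[[0,0,0.11],0]]' --grip 1

```text
time: 17.95
position: [0.4587, -0.3314, 0.1188]
tool_rot: [2.275, 2.153, 0.006]
ft_force: [0.8, -0.3, -0.5]
grip_width: 0.423
```

```bash
python3 - <<'E'
from h import *
T=img("top"); s=get_state(); print(s["time"],s["position"],s["grip_width"])
cv2.imwrite("pics/t6.png",cv2.resize(T[0][140:265,190:440],None,fx=3,fy=3,interpolation=0))
E
```

```text
18.0 [ 0.45744239 -0.33003451  0.11606155] 0.42496977609570197
```

View pics/t6.png

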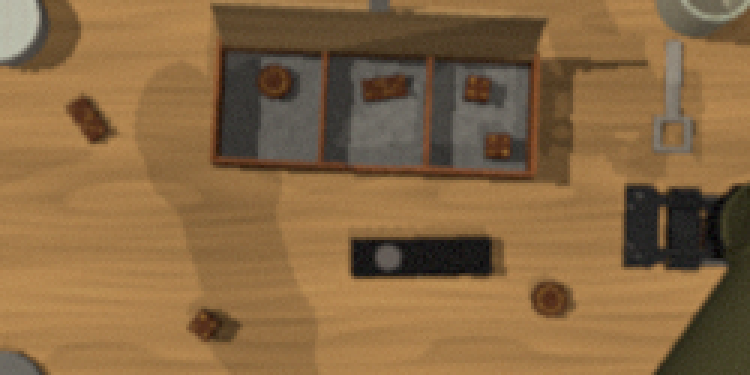

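Die1 is in the right bay front at crop (497,146), and disc2 is held. Disc2 goes into the left bay next.

Emit:
carry_out --motion '[[[0.011,0.045,0],0],[[0.023,0.09,0],0],[[0.035,0.135,0],0],[[0.046,0.18,0],0],[[0.058,0.225,0],0],[[0.07,0.27,0],0],[[0.082,0.315,0],0],[[0.094,0.36,0],0],[[0.106,0.405,0],0],[[0.115,0.436,0],0],[[0.115,0.436,0],0],[[0.115,0.436,0],0],[[0.115,0.436,-0.03],0],[[0.115,0.436,-0.06],0],[[0.115,0.436,-0.085],0],[[0.115,0.436,-0.097],0],[[0.115,0.436,-0.101],0],[[0.115,0.436,-0.101],0]]'

```text
time: 19.8
position: [0.5707, 0.1062, 0.0124]
tool_rot: [2.283, 2.158, -0.001]
ft_force: [-0.5, -0.3, 0.2]
grip_width: 0.43
```

Emit:
carry_out --motion '[[[0,0,0],0],[[0,0,0],0],[[0,0,0],0],[[0,0,0.02],0],[[0,0,0.06],0],[[0,0,0.1],0],[[-0.023,-0.04,0.1],0],[[-0.045,-0.08,0.1],0],[[-0.068,-0.12,0.1],0],[[-0.09,-0.16,0.1],0],[[-0.113,-0.2,0.1],0],[[-0.135,-0.24,0.1],0],[[-0.158,-0.28,0.1],0],[[-0.172,-0.3045,0.1],0],[[-0.172,-0.3045,0.1],0],[[-0.172,-0.3045,0.1],0]]' --grip 0.03

```text
time: 21.4
position: [0.399, -0.1974, 0.1129]
tool_rot: [2.283, 2.158, 0.003]
ft_force: [0.4, -0.7, -0.3]
grip_width: 0.486
```

Emit:
carry_out --motion '[[[0,0,-0.04],0],[[0,0,-0.075],0],[[0,0,-0.095],0],[[0,0,-0.104],0],[[0,0,-0.106],0],[[0,0,-0.106],0]]' --grip -0.35

```text
time: 22.0
position: [0.3996, -0.197, 0.0069]
tool_rot: [2.28, 2.161, 0.001]
ft_force: [-0.1, 0.1, -0.0]
grip_width: 0.675
```

Emit:
carry_out --motion '[[[0,0,0],0],[[0,0,0],0],[[0,0,0],0],[[0,0,0],0],[[0,0,0],0],[[0,0,0.03],0],[[0,0,0.07],0],[[0,0,0.11],0],[[0,0,0.11],0]]' --grip 1

```text
time: 22.9
position: [0.4024, -0.1986, 0.1211]
tool_rot: [2.276, 2.155, 0.011]
ft_force: [-0.4, 0.2, 0.5]
grip_width: 0.423
```

Emit:
carry_out --motion '[[[0.024,0.038,0],0],[[0.048,0.076,0],0],[[0.072,0.114,0],0],[[0.096,0.152,0],0],[[0.12,0.19,0],0],[[0.144,0.228,0],0],[[0.17,0.266,0],0],[[0.17,0.266,0],0],[[0.17,0.266,-0.03],0],[[0.17,0.266,-0.06],0],[[0.17,0.266,-0.075],0],[[0.17,0.266,-0.078],0],[[0.17,0.266,-0.078],0]]'

```text
time: 24.2
position: [0.5664, 0.0679, 0.0399]
tool_rot: [-2.279, -2.155, 0.006]
ft_force: [-11.2, 0.0, 19.1]
grip_width: 0.423
```

Emit:
carry_out --motion '[[[0,0,0],0],[[0,0,0],0],[[0,0,0],0],[[0,0,0.02],0],[[0,0,0.06],0],[[0,0,0.08],0],[[0.005,0.04,0.08],0],[[0.01,0.08,0.08],0],[[0.015,0.12,0.08],0],[[0.02,0.15,0.08],0],[[0.02,0.15,0.08],0]]' --grip 0.03

```text
time: 25.3
position: [0.5878, 0.2251, 0.1177]
tool_rot: [-2.272, -2.167, -0.002]
ft_force: [-0.2, -0.1, -0.2]
grip_width: 0.486
```

```bash
python3 - <<'E'
from h import *
T=img("top"); S=img("scene"); s=get_state(); print(s["time"],s["position"],s["grip_width"],s["joint_positions"].round(2))
z=np.zeros((600,800,3),np.uint8)
z[:375,:750]=cv2.resize(T[0][140:265,190:440],None,fx=3,fy=3,interpolation=0)
z[380:600,:450]=cv2.resize(S[0][150:260,195:420],None,fx=2,fy=2,interpolation=0)
cv2.imwrite("pics/t7.png",z)
for n,uv,h in(("die2",(260,247),.026),("dom",(220,180),.012)):
    try:
        r,_=topface(T,uv,h); print(n,np.round(r[0]),np.round(r[1]),r[2])
    except Exception as e: print(n,e)
E
```

```text
25.4 [0.58845067 0.21861326 0.11783766] 0.48331600244456996 [-0.8   0.37  0.5   1.65 -0.19  1.17  1.26]
die2 [374. 164.] [28. 26.] 55.88932800292969
dom [589. 261.] [5. 2.] 62.67679214477539
```

View pics/t7.png

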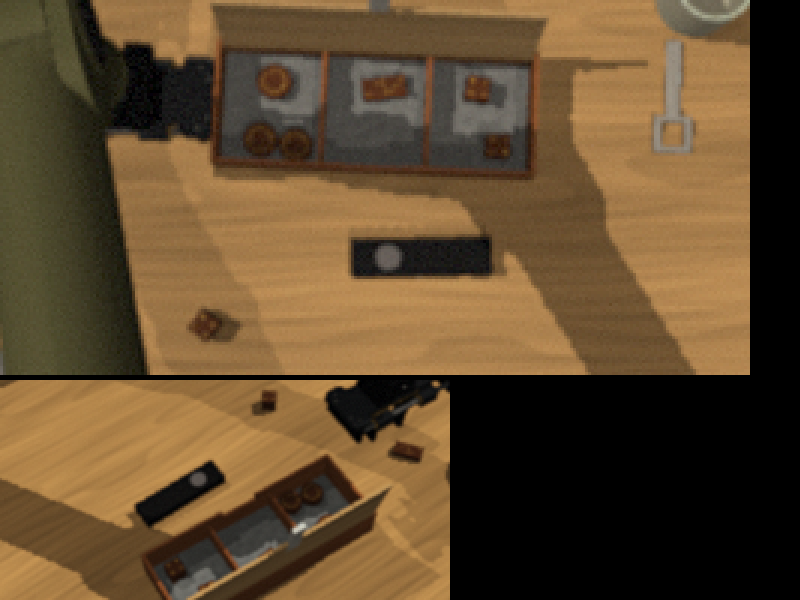

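Both discs lie in the left bay at crop (260,138) and (295,145). There was a 19 N touch during that placement, probably on the front wall, so I'll place the rest a little deeper. Domino next.

Emit:
carry_out --motion '[[[0.0,0.04,0],0.14],[[0.007,0.072,0],0.28],[[0.007,0.072,0],0.42],[[0.007,0.072,0],0.56],[[0.007,0.072,0],0.684],[[0.007,0.072,-0.03],0.684],[[0.007,0.072,-0.07],0.684],[[0.007,0.072,-0.1],0.684],[[0.007,0.072,-0.112],0.684],[[0.007,0.072,-0.115],0.684],[[0.007,0.072,-0.115],0.684]]' --grip -0.1

```text
time: 26.5
position: [0.5967, 0.2899, 0.0043]
tool_rot: [1.426, 2.798, 0.001]
ft_force: [0.6, 0.0, -0.1]
grip_width: 0.546
```

Emit:
carry_out --motion '[[[0,0,0],0],[[0,0,0],0],[[0,0,0],0],[[0,0,0],0],[[0,0,0],0],[[0,0,0.03],0],[[0,0,0.07],0],[[0,0,0.11],0],[[0,0,0.11],0]]' --grip 1

```text
time: 27.4
position: [0.5997, 0.2922, 0.1204]
tool_rot: [1.422, 2.794, 0.015]
ft_force: [1.2, 0.5, 0.9]
grip_width: 0.271
```

Emit:
carry_out --motion '[[[-0.003,-0.042,0],-0.14],[[-0.006,-0.084,0],-0.28],[[-0.009,-0.126,0],-0.42],[[-0.012,-0.168,0],-0.56],[[-0.015,-0.21,0],-0.684],[[-0.018,-0.252,0],-0.684],[[-0.021,-0.2925,0],-0.684],[[-0.021,-0.2925,0],-0.684],[[-0.021,-0.2925,-0.03],-0.684],[[-0.021,-0.2925,-0.06],-0.684],[[-0.021,-0.2925,-0.085],-0.684],[[-0.021,-0.2925,-0.096],-0.684],[[-0.021,-0.2925,-0.1],-0.684],[[-0.021,-0.2925,-0.1],-0.684]]'

```text
time: 28.8
position: [0.5749, -0.0017, 0.0135]
tool_rot: [2.281, 2.16, -0.0]
ft_force: [-0.5, -0.2, -0.5]
grip_width: 0.273
```

Emit:
carry_out --motion '[[[0,0,0],0],[[0,0,0],0],[[0,0,0],0],[[0,0,0.02],0],[[0,0,0.06],0],[[0,0,0.1],0],[[-0.03,0.03,0.1],-0.14],[[-0.06,0.06,0.1],-0.28],[[-0.09,0.09,0.1],-0.42],[[-0.12,0.12,0.1],-0.57],[[-0.155,0.14,0.1],-0.57],[[-0.19,0.16,0.1],-0.57],[[-0.199,0.1635,0.1],-0.57],[[-0.199,0.1635,0.1],-0.57],[[-0.199,0.1635,0.1],-0.57]]' --grip 0.17

```text
time: 30.3
position: [0.3771, 0.1612, 0.114]
tool_rot: [2.797, 1.43, 0.003]
ft_force: [1.4, 0.1, 0.0]
grip_width: 0.41
```

Emit:
carry_out --motion '[[[0,0,-0.03],0],[[0,0,-0.06],0],[[0,0,-0.08],0],[[0,0,-0.08],0]]' --grip -0.2

```text
time: 30.7
position: [0.3752, 0.1591, 0.0312]
tool_rot: [2.797, 1.426, -0.008]
ft_force: [-1.0, -0.3, -1.1]
grip_width: 0.587
```

```bash
python3 - <<'E'
from h import *
T=img("top");S=img("scene"); s=get_state(); print(s["time"],s["position"],s["tool_rot"],s["grip_width"],s["joint_positions"].round(2))
z=np.zeros((600,800,3),np.uint8)
z[:375,:750]=cv2.resize(T[0][140:265,190:440],None,fx=3,fy=3,interpolation=0)
z[380:600,:450]=cv2.resize(S[0][130:240,215:440],None,fx=2,fy=2,interpolation=0)
cv2.imwrite("pics/t8.png",z)
E
```

```text
30.8 [0.37699125 0.16077256 0.03370314] [ 2.79733948e+00  1.42748034e+00 -9.68639864e-05] 0.5930926784098286 [-0.95 -0.01  0.48  2.24  0.01  0.91  0.47]
```

View pics/t8.png

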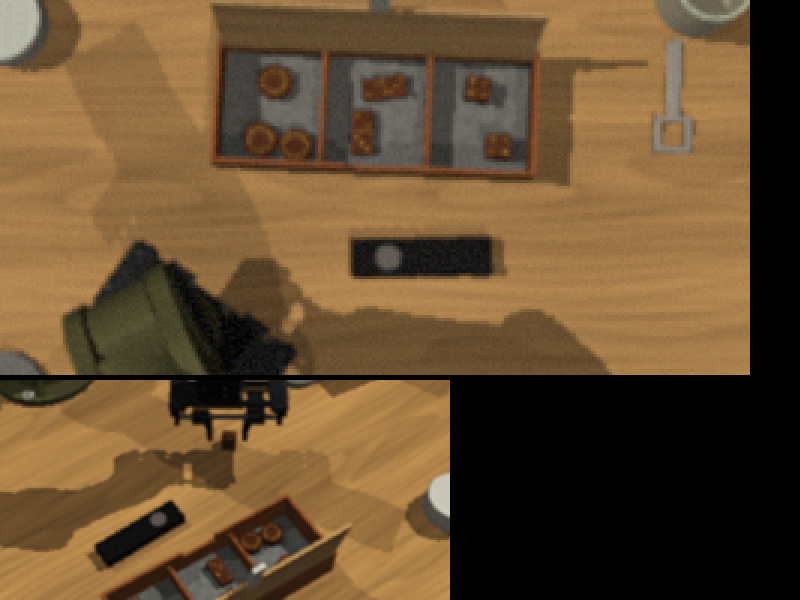

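The domino lies in the middle bay at crop (361,132), and the jaws stand either side of die2. Grip die2.

Emit:
carry_out --motion '[[[0,0,-0.01],0],[[0,0,-0.02],0],[[0,0,-0.021],0],[[0,0,-0.021],0]]'

```text
time: 31.2
position: [0.3755, 0.1615, 0.0121]
tool_rot: [2.796, 1.431, -0.001]
ft_force: [0.4, -0.1, 0.4]
grip_width: 0.605
```

Emit:
carry_out --motion '[[[0,0,0],0],[[0,0,0],0],[[0,0,0],0],[[0,0,0],0],[[0,0,0],0],[[0,0,0.03],0],[[0,0,0.07],0],[[0,0,0.11],0],[[0,0,0.11],0]]' --grip 1

```text
time: 32.1
position: [0.3792, 0.1637, 0.1274]
tool_rot: [-2.795, -1.43, -0.016]
ft_force: [-0.0, 0.4, -1.1]
grip_width: 0.293
```

Emit:
carry_out --motion '[[[0.027,-0.037,0],0.14],[[0.054,-0.074,0],0.28],[[0.081,-0.111,0],0.42],[[0.108,-0.148,0],0.57],[[0.135,-0.186,0],0.57],[[0.162,-0.223,0],0.57],[[0.1895,-0.26,0],0.57],[[0.1895,-0.26,0],0.57],[[0.1895,-0.26,-0.03],0.57],[[0.1895,-0.26,-0.06],0.57],[[0.1895,-0.26,-0.08],0.57],[[0.1895,-0.26,-0.084],0.57],[[0.1895,-0.26,-0.084],0.57]]'

```text
time: 33.4
position: [0.5645, -0.0985, 0.0375]
tool_rot: [-2.281, -2.159, 0.003]
ft_force: [0.1, 0.4, 1.0]
grip_width: 0.295
```

Emit:
carry_out --motion '[[[0,0,0],0],[[0,0,0],0],[[0,0,0],0],[[0,0,0.02],0],[[0,0,0.06],0],[[0,0,0.1],0],[[0,-0.04,0.13],0],[[0,-0.08,0.13],0],[[0,-0.12,0.13],0],[[0,-0.16,0.13],0],[[0,-0.16,0.13],0]]' --grip 0.2

```text
time: 34.5
position: [0.5629, -0.2663, 0.1697]
tool_rot: [2.289, 2.146, -0.005]
ft_force: [-0.0, -0.9, 0.5]
grip_width: 0.401
```

```bash
python3 - <<'E'
from h import *
T=img("top");S=img("scene"); s=get_state(); print(s["time"],s["position"],s["tool_rot"],s["grip_width"],s["joint_positions"].round(2))
z=np.zeros((600,800,3),np.uint8)
z[:375,:750]=cv2.resize(T[0][140:265,190:440],None,fx=3,fy=3,interpolation=0)
z[380:600,:450]=cv2.resize(S[0][170:280,235:460],None,fx=2,fy=2,interpolation=0)
cv2.imwrite("pics/t9.png",z)
E
```

```text
34.6 [ 0.56482133 -0.25966545  0.16885882] [2.28411964e+00 2.15615936e+00 6.88385632e-04] 0.4031361416589174 [-0.32  0.39  0.89  1.62 -0.32  1.28  2.15]
```

View pics/t9.png

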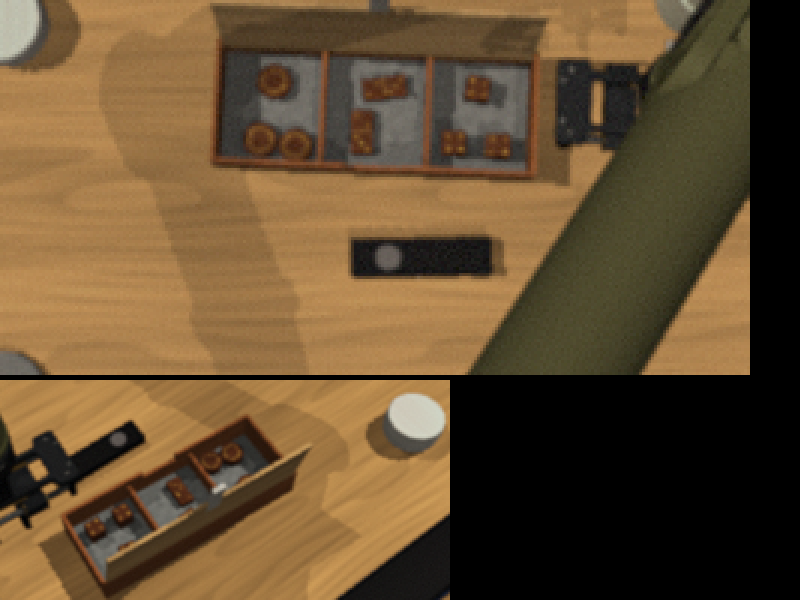

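All five pieces lie with their mates and nothing is stacked. Dice are at crop (454,143) and (498,146), discs at (260,138) and (295,145), and the domino at (361,132). Back to the tab to shut the flap.

Emit:
carry_out --motion '[[[0.01,0.03,0.04],0],[[0.03,0.06,0.08],0],[[0.05,0.1,0.09],0],[[0.07,0.14,0.09],0],[[0.09,0.18,0.09],0],[[0.11,0.22,0.09],0],[[0.116,0.238,0.09],0],[[0.116,0.238,0.09],0],[[0.116,0.238,0.09],0],[[0.116,0.238,0.05],0],[[0.116,0.238,0.02],0],[[0.116,0.238,0.005],0],[[0.116,0.238,0.005],0],[[0.116,0.238,0.005],0]]' --grip -0.2

```text
time: 36.0
position: [0.6816, -0.0216, 0.1748]
tool_rot: [2.282, 2.157, 0.001]
ft_force: [-0.1, -0.3, -0.2]
grip_width: 0.604
```

Emit:
carry_out --motion '[[[0,0,0],0],[[0,0,0],0],[[0,0,0],0],[[0,0,0],0],[[0,0,0],0],[[0,0,0],0],[[0,0,0],0]]' --grip 1 --squeeze 25

```text
time: 36.7
position: [0.6813, -0.0212, 0.1736]
tool_rot: [2.282, 2.158, -0.0]
ft_force: [0.7, -2.4, 1.4]
grip_width: 0.225
```

Emit:
carry_out --motion '[[[-0.009,0.0005,0.0011],0],[[-0.0239,0.0015,0.0017],0],[[-0.0418,0.0025,0.0004],0],[[-0.0595,0.0035,-0.003],0],[[-0.0767,0.0045,-0.0085],0],[[-0.093,0.005,-0.016],0],[[-0.1083,0.006,-0.0254],0],[[-0.1224,0.0065,-0.0366],0],[[-0.1351,0.0075,-0.0494],0],[[-0.1461,0.008,-0.0636],0],[[-0.1554,0.0085,-0.079],0],[[-0.1627,0.009,-0.0955],0],[[-0.168,0.0095,-0.1126],0],[[-0.1712,0.0095,-0.1303],0],[[-0.1723,0.0095,-0.1483],0],[[-0.1723,0.0095,-0.151],0],[[-0.1723,0.0095,-0.151],0],[[-0.1723,0.0095,-0.151],0]]'

```text
time: 38.5
position: [0.5089, -0.0108, 0.0237]
tool_rot: [-2.281, -2.159, -0.002]
ft_force: [-2.1, -1.3, 10.5]
grip_width: 0.223
```

Emit:
carry_out --motion '[[[0,0,0],0],[[0,0,0],0],[[0,0,0],0],[[0,0,0.03],0],[[0,0,0.07],0],[[0,0,0.11],0],[[-0.03,-0.02,0.11],-0.14],[[-0.0675,-0.0525,0.11],-0.4],[[-0.0675,-0.0525,0.11],-1.515],[[-0.0675,-0.0525,0.11],-1.515],[[-0.0675,-0.0525,0.11],-1.515],[[-0.0675,-0.0525,0.11],-1.515],[[-0.0675,-0.0525,0.11],-1.515],[[-0.0675,-0.0525,0.11],-1.515],[[-0.0675,-0.0525,0.11],-1.515],[[-0.0675,-0.0525,0.11],-1.515],[[-0.0675,-0.0525,0.11],-1.515],[[-0.0675,-0.0525,0.11],-1.515]]' --grip -0.33

```text
time: 40.3
position: [0.4412, -0.0632, 0.1322]
tool_rot: [-3.141, -0.006, 0.0]
ft_force: [0.9, 0.1, -0.3]
grip_width: 0.665
```

```bash
python3 - <<'E'
from h import *
T=img("top");S=img("scene"); s=get_state(); print(s["time"],s["position"],s["tool_rot"],s["grip_width"],s["joint_positions"].round(2))
z=np.zeros((600,800,3),np.uint8)
z[:375,:750]=cv2.resize(T[0][140:265,190:440],None,fx=3,fy=3,interpolation=0)
z[380:600,:450]=cv2.resize(S[0][170:280,215:440],None,fx=2,fy=2,interpolation=0)
cv2.imwrite("pics/t10.png",z)
E
```

```text
40.4 [ 0.4412956  -0.06329429  0.13228508] [-3.14155936e+00 -5.47005016e-03  1.64015195e-04] 0.6694440817655715 [-0.75 -0.1   0.81  2.07  0.08  1.14  0.02]
```

View pics/t10.png

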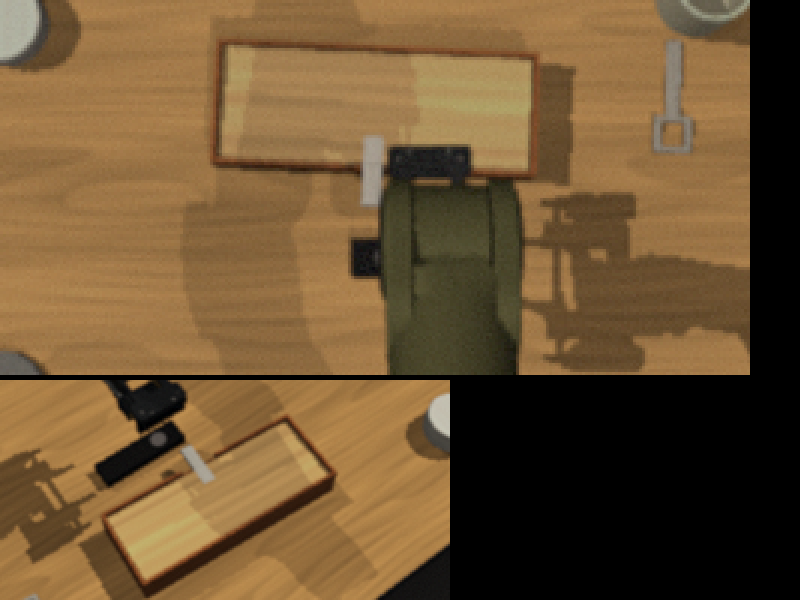

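The flap lies flush and shut, and the remote is where it was set down (its left end is at crop (367,258)). Now I'll fetch it back.

Emit:
carry_out --motion '[[[0,0,-0.045],0],[[0,0,-0.09],0],[[0,0,-0.118],0],[[0,0,-0.126],0],[[0,0,-0.126],0],[[0,0,-0.126],0]]'

```text
time: 41.0
position: [0.4427, -0.0634, 0.0076]
tool_rot: [-3.142, -0.003, -0.003]
ft_force: [1.0, -0.3, 0.4]
grip_width: 0.667
```

Emit:
carry_out --motion '[[[0,0,0],0],[[0,0,0],0],[[0,0,0],0],[[0,0,0],0],[[0,0,0],0],[[0,0,0],0],[[0,0,0.03],0],[[0,0,0.07],0],[[0,0,0.11],0],[[0.03,0.006,0.11],0],[[0.07,0.014,0.11],-0.05],[[0.115,0.024,0.11],-0.05],[[0.155,0.035,0.11],-0.05],[[0.155,0.035,0.11],-0.05],[[0.155,0.035,0.11],-0.05]]' --grip 1 --squeeze 20

```text
time: 42.5
position: [0.596, -0.0285, 0.115]
tool_rot: [3.138, -0.076, -0.004]
ft_force: [0.1, 0.1, -1.6]
grip_width: 0.48
```

Emit:
carry_out --motion '[[[0,0,-0.03],0],[[0,0,-0.05],0],[[0,0,-0.058],0],[[0,0,-0.061],0],[[0,0,-0.062],0],[[0,0,-0.062],0]]'

```text
time: 43.1
position: [0.597, -0.0285, 0.0555]
tool_rot: [-3.14, 0.077, -0.003]
ft_force: [-0.1, 0.2, -1.1]
grip_width: 0.48
```

Emit:
carry_out --motion '[[[0,0,0],0],[[0,0,0],0],[[0,0,0],0],[[0,0,0],0],[[0,0,0.03],0],[[0,0,0.07],0],[[0,0,0.11],0],[[-0.03,0.04,0.13],0],[[-0.05,0.08,0.13],0],[[-0.07,0.12,0.13],0],[[-0.1,0.16,0.13],0],[[-0.1,0.2,0.13],0],[[-0.1,0.25,0.13],0],[[-0.1,0.3,0.13],0],[[-0.1,0.34,0.13],0],[[-0.1,0.34,0.13],0]]' --grip -0.33

```text
time: 44.7
position: [0.494, 0.3195, 0.1836]
tool_rot: [-3.14, 0.061, 0.001]
ft_force: [-0.3, -0.2, -0.5]
grip_width: 0.67
```

```bash
python3 - <<'E'
from h import *
T=img("top");S=img("scene"); s=get_state(); print(s["time"],s["position"],s["grip_width"])
z=np.zeros((600,800,3),np.uint8)
z[:375,:750]=cv2.resize(T[0][140:265,190:440],None,fx=3,fy=3,interpolation=0)
z[380:600,:450]=cv2.resize(S[0][170:280,215:440],None,fx=2,fy=2,interpolation=0)
cv2.imwrite("pics/t11.png",z)
R={}
for n,(I,K,E),(x0,y0,x1,y1) in(("t",T,(275,158,360,194)),("s",S,(285,200,365,255))):
    h=cv2.cvtColor(I,cv2.COLOR_BGR2HSV).astype(int); m=((h[...,2]<45)|((h[...,1]<70)&(h[...,2]<75))); w=np.zeros(m.shape,np.uint8); w[y0:y1,x0:x1]=m[y0:y1,x0:x1]
    c=max(cv2.findContours(w,0,1)[0],key=cv2.contourArea); r=cv2.minAreaRect(c); print(r,onz(r[0],K,E,.062).round(3)); R[n]=r[0]
print(tri(R["t"],T[1:],R["s"],S[1:]))
E
```

```text
44.8 [0.49610433 0.31232825 0.18395879] 0.6650940933656326
((319.0, 175.0), (12.0, 46.0), 90.0) [ 0.598 -0.03   0.062]
((321.2538146972656, 228.0692596435547), (13.519784927368164, 49.241783142089844), 60.2551155090332) [ 0.599 -0.03   0.062]
(array([ 0.59792514, -0.02966872,  0.06054562]), np.float64(0.00045639653355094054))
```

View pics/t11.png

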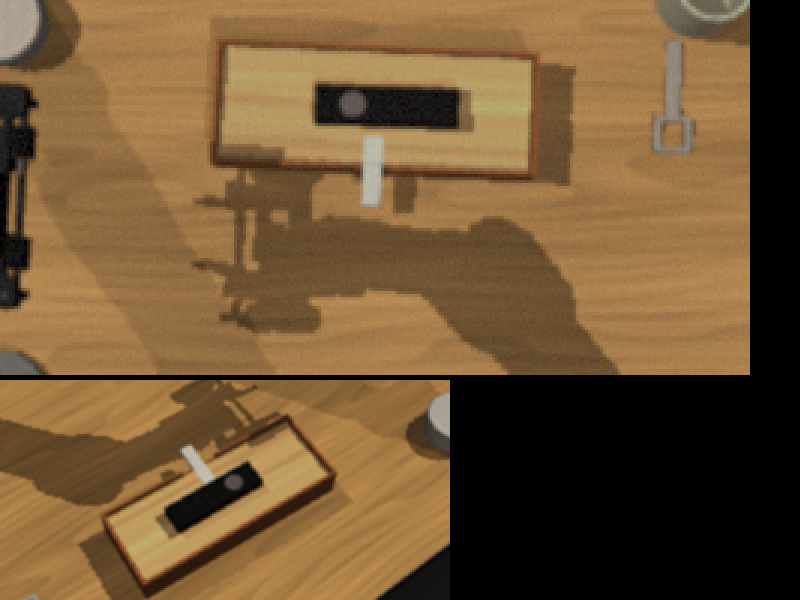

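The remote lies flat in the middle of the shut flap at crop (387,106), clear of the lip. The arm is clear and the bystanders in view have not moved.

```bash
python3 -c "
from bench import ticket
print(ticket.close_job())"
```

```text
the job is handed in; nothing more can be done
None
```

The job is done and handed in at about 45 s of the 210 s allowed. I set the remote aside and lifted the flap by its tab. I put both dice in the right bay, both discs in the left and the domino in the middle, each with its mate. Then I shut the flap and laid the remote back on it.

**Last checks:**
- **Pieces:** before shutting, the pictures showed all five pieces with their mates in the right bays, none stacked.
- **Flap:** it lies flush in both views, and met its stop with about 10 N when I pressed it down.
- **Remote:** two views put it at (0.598, -0.030, 0.0605), central on the flap and clear of the lip. That height is a few mm above the centre expected from the given sizes (0.057), probably because the visible outline leans towards the top face.
- **Bystanders:** those in view stand where they were.

**Disagreements:**
- One disc touched something while being placed, probably the front wall, with about 19 N. It still landed flat in its bay.
- The two views disagreed by up to about 8 mm on the case's corners, so I took a middle value that the tab's position supported.

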